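Fit the chopping knife and lock the lid of a food processor

TASK

Get the food processor ready for chopping. Stand the chopping knife (the grey hub with two steel blades) over the spindle in the bowl, turn it until its splines mesh with the spindle's teeth and push it fully home; then put the lid down flush on the bowl and turn it clockwise until its lug is locked under the catch on the handle. Let go of both parts and do not disturb the food and jars standing around.

Things in the scene. Friction and masses are not known exactly. Their poses are not given: they have to be found in the camera images.
- processor: Food processor, fixed: aluminium motor base 178 x 162 mm, 72 mm high, with a dial on its front, and on it a clear round bowl with a black handle at the front. Origin: on the worktop on the bowl's upright axis; z up, -x points to the handle. Bowl floor 85 mm and rim 185 mm above the origin; inner radius 72.5 mm, outer 77.5 mm.
- processor_catch (a point): Where the lid's lug ends up when locked: under the black hook on top of the handle, 88 mm from the bowl's axis on its -x side, 3 mm above the rim; axes of the processor. The hook (underside 10 mm, top 16 mm above the rim) spans 83 to 108 mm from the axis and y = -16 to +20 mm; it is open towards -y, and a stop halts the lug 3 mm past this point towards +y.
- drive: White spindle, 50 mm tall, upright in the middle of the bowl. Origin: on the bowl floor, on the axis. Six equal teeth (5.2 mm wide, outer radius 17, root 11 mm) from 22 to 38 mm above the origin, one along its x axis, the others every 60 degrees; above them a tapered nose (tip radius 5.5 mm). It stands at any angle and turns only against the motor's drag (0.12 N m).
- knife: Chopping knife, 0.11 to 0.21 kg: grey hub 108 mm tall, standing upright on its open foot, with two curved steel blades reaching 66 mm out, 16 mm (+x side) and 36 mm (-x side) up. Origin: centre of the foot's underside; z up. It meshes when its x axis is a multiple of 60 degrees from the drive's x axis, give or take 6; home, its foot is on the bowl floor, its top 8 mm over the rim.
- knife_top (a point): Centre of the hub's top, 108 mm above the foot; a raised bar there runs along the knife's x. The top 40 mm are a round ribbed finger grip 34 mm thick, held at any angle; below it the hub widens to 48 mm. Inside, bore radius 18.5 mm; six ribs (inner radius 12.7 mm) 22 to 38 mm above the foot, in the tooth gaps when meshed. Unmeshed they sit on the teeth: foot 16 mm up, and the lid won't close.
- lid: Black round lid, 160 mm across, 0.15 to 0.31 kg, lying right way up. Origin: centre of its underside; z up. Its spigot (outer radius 70, 8 mm deep) goes inside the bowl; the flange above it rests on the rim, the origin then being 8 mm below the rim. Put it on with its x axis turned 0.5 rad anticlockwise (from above) of the processor's, then turn it clockwise; locked, both x axes agree.
- lid_chute (a point): Top centre of the closed feed chute by which the lid is held: 86 mm above the lid's origin, 24 mm from its axis on the +x side; axes of the lid. The chute is a rounded block 40 mm (x) by 56 mm (y) that rises from the lid's flat top (28 mm) to 78 mm; the pusher in it, 36 x 52 mm, ends at 86 mm.
- lid_lug (a point): Centre of the lid's locking lug, a tab 22 mm wide and 6 mm thick that reaches 98 mm from the lid's axis on its -x side; this point lies 88 mm out and 11 mm above the lid's origin. It must come down clear of the hook, at least 35 mm to the -y side of the handle, and then slides under it.
- salt_shaker: Glass salt shaker with a grey cap, 44 x 90 mm, a bystander. Origin under its centre.
- garlic: Bulb of garlic, 53 mm, a bystander. Origin under its centre.
- yoghurt: Tub of yoghurt, 72 mm wide and 71 mm tall, a bystander. Origin under its centre.
- jar_honey: Glass jar with a yellow lid, 68 mm wide, 112 mm tall, a bystander. Origin under its centre.

How it is judged:
By the outcome, as a careful person would: the job done as asked, in the order asked, and still so for the second after the job is handed in, with the robot touching nothing.
It also fails if it takes over 58 s, if anything falls off the work surface, if the arm or the gripper's body presses on something with over 40 N, if the wrist force passes 120 N, or if a joint passes its speed limit or range.

ROBOT

A 7-joint arm with a two-finger parallel gripper is mounted at the origin on a cart in front of the work surface, level with it; the furniture and walls round the work are solid. World frame = base frame: x ahead of the robot, y to its left, z up, the work surface at z = 0. Lengths are in m, angles in rad, forces in N, time in s.
With the tool pointing down it reaches from about 0.4 to 0.875 m from the base axis. Payload 6.5 kg.
Tool frame: the origin (TCP) lies on the centre line of the jaws, within the pads' length; the fingertips stand 25 mm ahead of it and the grasp point (between the pads) lies 6 mm ahead of it; z points along the fingers, y is the line along which they close (so a half turn about z gives the same grasp; the last joint's range is limited). The gripper opens to 85 mm and grips with 20 to 120 N. Pads are 22 mm wide; open, the fingers measure 114 mm over their backs; the gripper's body (76 mm by 85 mm) begins 54 mm behind the grasp point. The pads swing forward as they close: fully open they stand 13 mm farther back than shut.
Start: joints at [1.105, 0.536, -0.004, 1.538, 0.003, 1.067, -0.071], TCP at [0.253, -0.599, 0.256] pointing down, gripper open.
Joint ranges: [-2.7, 2.7], [-0.37, 2.16], [-1.27, 1.26], [0.24, 2.4], [-1.31, 4.45], [0.19, 1.91], [-2.76, 2.76]. Speed limits (rad/s): [2.39, 2.39, 3.14, 3.14, 3.14, 3.14, 3.14].

INTERFACE

Orientations are given as a unit quaternion [x, y, z, w].
In Python, from station import robot gives the robot as it stands.
- The arm moves only by the shell command python3 nudge.py 'ROWS'. ROWS is a JSON list of rows, 1 to 10 of them, each of 5 numbers: dx, dy, dz in units of 25 mm, then a turn about the tool's z in rad, then the opening from 0.0 (shut) to 1.0 (fully open); each row shifts and turns the commanded pose from where the row before left it, along the tool's axes as they then stand; what a row does not reach is not made up. A row lasts 1/12 s, in which the tool goes at most 0.0417 m and 0.125 rad, less where a joint would pass 70% of its speed; a pose out of reach is approached as far as the arm can. The fingers move at their own pace and stop on an object; the grip force is fixed at half the most. Time passes only in rows, so rows that do not move let the fingers close. It prints the time, the measured TCP pose, the force, the opening and the grip force at its end. Input that does not fit is refused with a message, and nothing moves.
- robot.read_state(): the state, without advancing time (a new reading comes with each control period).
- robot.get_image(name): name is "scene" or "top" or "wrist"; returns the picture (420x560x3 uint8, blue, green, red); there is no depth.
- robot.camera_model(name): a dict with "mtx" (3x3 intrinsics, pixels), "dist_coeffs" ([k1, k2, p1, p2, k3] as OpenCV has them; the pictures are not rectified), "R" (3x3) and "t" (3): a world point X has camera coordinates R X + t; the wrist camera has in their place "mount" (4x4, takes a point from camera to tool coordinates, whose origin is the TCP and whose axes are the flange's). Camera axes: x right, y down, z forward; pixel columns grow to the right and rows downward; lengths in m; the calibration is good to about 2 mm. A picture is of the moment at which its call begins: read the wrist's pose just before it. camera_model takes no time and is no camera call.
- robot.sign_off(): hands the job in; it is judged then, once.
The state is a dict: "t": time; "joint_pos": joint angles; "joint_vel": joint speeds; "joint_efforts": joint torques, N m; "eef_pos": TCP position; "ee_rot": TCP orientation; "ft_force": force on the tool from outside, world axes, zero at the start; "torque": the same for the moment, N m; "grip_width": opening from 0.0 (shut) to 1.0 (fully open); "finger_force": force on a finger pad.
Only numpy, scipy, OpenCV 4.12 (cv2) and the standard library are available. Lean on these libraries where they do the work, as an engineer would, in place of code of your own. Each camera call takes 0.05 s, during which the arm holds its last target. There are 200 camera calls.

## Working session

There is one attempt and no reset: what is moved stays moved. The work goes in short steps, Python scripts to look and compute and a shell command to move; the robot and the scene stay as the last step left them, time stands still between calls to the robot, and variables do not carry over. Pictures are saved under pics/ and viewed, at most 10 in all, crops included, and the job is handed in when it is done.

```bash
ls; mkdir -p pics; python3 - <<'E'
from station import robot
import cv2,numpy as np
s=robot.read_state();print(s['t'],s['eef_pos'],s['ee_rot'],s['grip_width'])
for n in ['scene','top']:
    cv2.imwrite(f'pics/{n}0.png',robot.get_image(n))
    m=robot.camera_model(n);print(n,m)
print(robot.camera_model('wrist'))
E
```

```text
nudge.py
pics
station.py
0.0 [ 0.25277108 -0.59820751  0.2554167 ] [ 9.80079444e-01  1.98604007e-01 -2.26081164e-04 -8.24693253e-04] 1.0020121122106385
scene {'mtx': array([[461.67547195,   0.        , 277.26633259],
       [  0.        , 461.67547195, 207.55653654],
       [  0.        ,   0.        ,   1.        ]]), 'dist_coeffs': array([-0.01594512,  0.        ,  0.        ,  0.        ,  0.        ]), 'R': array([[-0.78011958, -0.62557469,  0.00835157],
       [-0.30746244,  0.37172526, -0.8759493 ],
       [ 0.54486723, -0.68591299, -0.48233087]]), 't': array([0.42752681, 0.25604926, 1.26442387])}
top {'mtx': array([[476.66102177,   0.        , 277.92108192],
       [  0.        , 476.66102177, 216.89833332],
       [  0.        ,   0.        ,   1.        ]]), 'dist_coeffs': array([-0.17133707,  0.        ,  0.        ,  0.        ,  0.        ]), 'R': array([[ 0.02093432, -0.99966373,  0.01530301],
       [-0.99467236, -0.02237026, -0.10063035],
       [ 0.10093884, -0.01311486, -0.99480619]]), 't': array([0.02085437, 0.51388853, 1.49643145])}
{'mtx': array([[293.11946329,   0.        , 280.55178918],
       [  0.        , 293.11946329, 209.2165637 ],
       [  0.        ,   0.        ,   1.        ]]), 'dist_coeffs': array([-0.04344162,  0.        ,  0.        ,  0.        ,  0.        ]), 'mount': array([[ 7.12514443e-04, -9.48318919e-01, -3.17318011e-01,
         8.25608572e-02],
       [ 9.99999232e-01,  3.53821298e-04,  1.18801471e-03,
        -8.35271901e-04],
       [-1.01434295e-03, -3.17318614e-01,  9.48318443e-01,
        -1.17874781e-01],
       [ 0.00000000e+00,  0.00000000e+00,  0.00000000e+00,
         1.00000000e+00]])}
```

View pics/scene0.png

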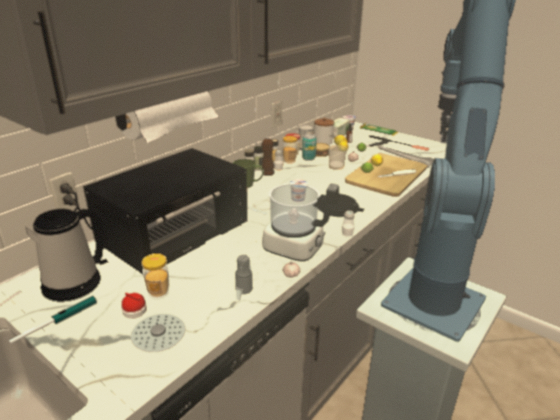

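View pics/top0.png

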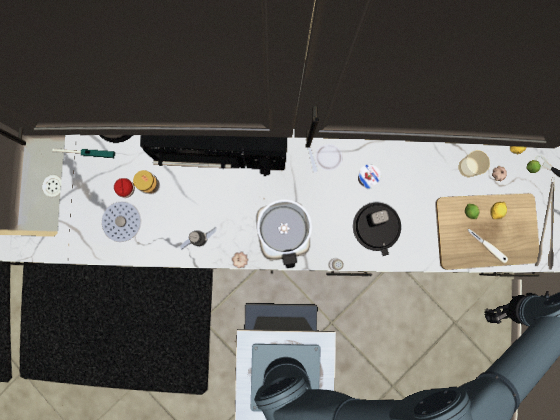

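```bash
cat > h.py <<'E'
import cv2,numpy as np
from station import robot
from scipy.spatial.transform import Rotation as Rn
def cam(n):
    m=robot.camera_model(n)
    if n=='wrist':
        s=robot.read_state();T=np.eye(4);T[:3,:3]=Rn.from_quat(s['ee_rot']).as_matrix();T[:3,3]=s['eef_pos']
        C=T@m['mount'];R=C[:3,:3].T;t=-R@C[:3,3]
    else: R,t=m['R'],m['t']
    return m['mtx'],m['dist_coeffs'],R,t
def onplane(c,uv,z):
    K,D,R,t=c;uv=np.array(uv,float).reshape(-1,1,2)
    p=cv2.undistortPoints(uv,K,D).reshape(-1,2)
    d=np.c_[p,np.ones(len(p))]@R;o=-R.T@t
    return (o+d*((np.asarray(z)-o[2])/d[:,2])[:,None])
def proj(c,X):
    K,D,R,t=c
    return cv2.projectPoints(np.array(X,float).reshape(-1,3),cv2.Rodrigues(R)[0],t,K,D)[0].reshape(-1,2)
E
python3 - <<'E'
from h import *
c=cam('top')
im=cv2.imread('pics/top0.png')
for n,uv,z in [('bowl rim',(283,223),.185),('lidchute',(379,216),.086),('lidtop',(378,226),.028),('lug',(385,252),.011),('knife',(197,238),.108),('garlic',(239,260),.03),('salt',(337,264),.09),('yog',(369,176),.071),('honey',(145,181),.112)]:
    print(n,onplane(c,uv,[z])[0].round(3))
a=cv2.resize(im[190:275,170:270],(800,680),interpolation=cv2.INTER_CUBIC)[:600]
a=cv2.resize(im[195:270,175:255],None,fx=5,fy=5,interpolation=2);b=cv2.resize(im[195:270,335:415],None,fx=5,fy=5,interpolation=2)
e=cv2.resize(im[192:272,245:325],None,fx=5,fy=5,interpolation=2)[:, :400]
v=np.zeros((600,800,3),np.uint8);v[:300,:400]=cv2.resize(a,(400,375))[:300];
v=np.hstack([cv2.resize(im[200:275,175:215],None,fx=5,fy=5,interpolation=2),cv2.resize(im[200:275,250:320],None,fx=5,fy=5,interpolation=2)[:,:],cv2.resize(im[200:275,352:402],None,fx=5,fy=5,interpolation=2)])
print(v.shape);cv2.imwrite('pics/top0z.png',v)
E
```

```text
bowl rim [0.48  0.019 0.185]
lidchute [ 0.517 -0.281  0.086]
lidtop [ 0.491 -0.291  0.028]
lug [ 0.408 -0.318  0.011]
knife [0.436 0.276 0.108]
garlic [0.373 0.152 0.03 ]
salt [ 0.367 -0.15   0.09 ]
yog [ 0.645 -0.252  0.071]
honey [0.606 0.443 0.112]
(375, 800, 3)
```

View pics/top0z.png

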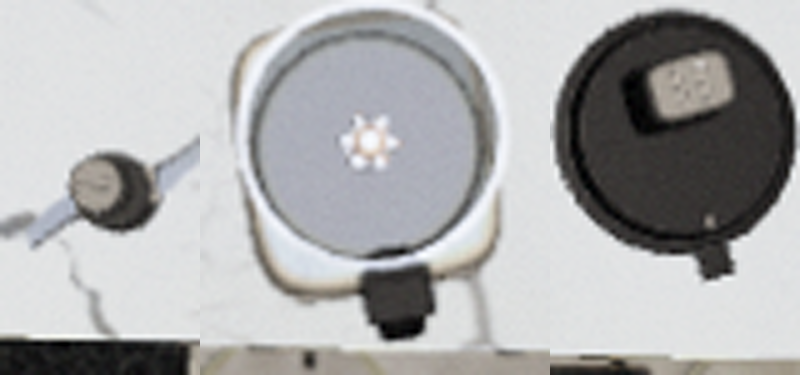

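Units first: shifts go in units of 25 mm. So 0.0336 m is 1.344, -0.016 m is -0.64.

```bash
python3 nudge.py '[[1.344, -0.64, -0.3, 0, 1], [1.344, -0.64, -0.3, 0, 1], [1.344, -0.64, -0.3, 0, 1], [1.344, -0.64, -0.3, 0, 1], [1.344, -0.64, -0.3, 0, 1], [1.344, -0.64, -0.3, 0, 1], [1.344, -0.64, -0.3, 0, 1], [1.344, -0.64, -0.3, 0, 1], [1.344, -0.64, -0.3, 0, 1], [1.344, -0.64, -0.3, 0, 1]]'
python3 - <<'E'
from h import *
import pickle
c=cam('wrist');im=robot.get_image('wrist');cv2.imwrite('pics/w1.png',im);pickle.dump(c,open('w1.pkl','wb'))
s=robot.read_state();print(s['t'],s['eef_pos'],s['ee_rot'],s['joint_pos'])
E
```

```text
t: 0.93
eef_pos: [0.5009, -0.3189, 0.3314]
ee_rot: [0.98, 0.199, -0.0, -0.0]
ft_force: [0.6, -0.4, -0.6]
grip_width: 1.002
finger_force: 0.0
0.9833 [ 0.50777328 -0.31073452  0.33299366] [ 0.97901315  0.20376643  0.00318366 -0.0015328 ] [ 0.57467322  0.37543413 -0.1301954   1.59779002  0.04488756  1.1684605
 -0.72437839]
```

View pics/w1.png

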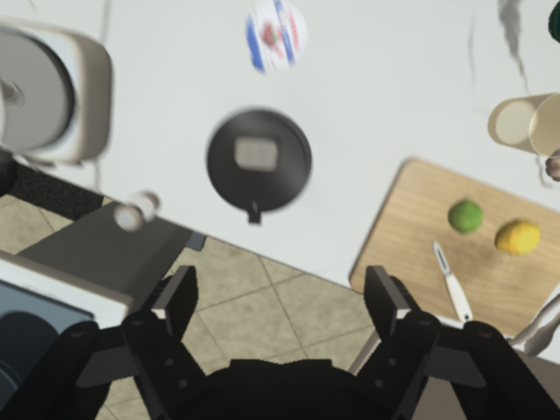

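Converted, -0.0357 m is -1.428, 0.0127 m is 0.508.

```bash
python3 nudge.py '[[0.508, -1.428, -0.132, 0, 1], [0.508, -1.428, -0.132, 0, 1], [0.508, -1.428, -0.132, 0, 1], [0.508, -1.428, -0.132, 0, 1], [0.508, -1.428, -0.132, 0, 1], [0.508, -1.428, -0.132, 0, 1], [0.508, -1.428, -0.132, 0, 1], [0.508, -1.428, -0.132, 0, 1], [0.508, -1.428, -0.132, 0, 1]]'
python3 nudge.py '[[0, 0, 0, 0, 1], [0, 0, 0, 0, 1], [0, 0, 0, 0, 1]]'
python3 - <<'E'
from h import *
import pickle
c=cam('wrist');im=robot.get_image('wrist');cv2.imwrite('pics/w2.png',im);pickle.dump(c,open('w2.pkl','wb'))
s=robot.read_state();print(s['t'],s['eef_pos'],s['ee_rot'],s['joint_pos'])
E
```

```text
t: 1.73
eef_pos: [0.4797, 0.0214, 0.361]
ee_rot: [0.98, 0.198, -0.0, 0.0]
ft_force: [0.0, -0.4, -0.7]
grip_width: 1.002
finger_force: 0.0
t: 1.98
eef_pos: [0.4803, 0.0191, 0.3607]
ee_rot: [0.98, 0.199, -0.0, 0.0]
ft_force: [0.4, -0.9, -0.5]
grip_width: 1.002
finger_force: 0.0
2.0333 [0.48033096 0.01845082 0.36057744] [ 9.80258127e-01  1.97721366e-01 -4.51044785e-04  2.49305675e-04] [ 0.16603527  0.15711462 -0.33423902  1.82492109  0.05636197  1.16957777
 -1.35918932]
```

View pics/w2.png

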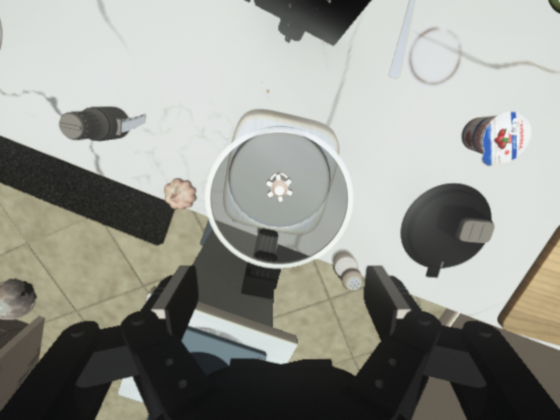

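```bash
python3 - <<'E'
from h import *
import pickle
c=pickle.load(open('w2.pkl','rb'));im=cv2.imread('pics/w2.png');g=cv2.cvtColor(im,6).astype(np.float32)
# spindle
m=np.zeros_like(g,np.uint8);m[168:205,260:298]=(g[168:205,260:298]>175)
n,l,st,ce=cv2.connectedComponentsWithStats(m);print(st[1:],ce[1:])
C=onplane(c,[ce[1+np.argmax(st[1:,4])]],[.127])[0];print('drive',C)
# 6-fold phase using angles, world
for r in (.0125,.0145,.016):
  a=np.radians(np.arange(0,360,2));X=np.c_[C[0]+r*np.cos(a),C[1]+r*np.sin(a),0*a+.123]
  uv=proj(c,X);v=cv2.remap(g,uv[:,0].astype(np.float32)[None],uv[:,1].astype(np.float32)[None],1)[0]
  for k in (6,): z=(v*np.exp(-1j*k*a)).sum();print(r,'tooth angle deg',np.degrees(np.angle(z))/k,abs(z)/len(a),v.mean())
# rim: project hypothesis
q=[]
for ang in np.radians(np.arange(0,360,3)):
  rr=np.arange(.068,.086,.0003);X=np.c_[C[0]+rr*np.cos(ang),C[1]+rr*np.sin(ang),0*rr+.185];uv=proj(c,X)
  v=cv2.remap(g,uv[:,0].astype(np.float32)[None],uv[:,1].astype(np.float32)[None],1)[0]
  w=np.clip(v-np.percentile(v,70),0,None);q.append(X[np.argmax(cv2.blur(v[None],(9,1))[0]),:2])
q=np.array(q)
for _ in range(5):
  A=np.c_[2*q,np.ones(len(q))];s=np.linalg.lstsq(A,(q**2).sum(1),rcond=None)[0];R=np.sqrt(s[2]+s[:2]@s[:2]);e=abs(np.hypot(*(q-s[:2]).T)-R);q=q[e<max(.0015,1.5*np.median(e))]
print('rim',s[:2],R,len(q))
cr=im[160:305,200:360];cv2.imwrite('pics/w2z.png',cv2.resize(cr,None,fx=4,fy=4,interpolation=2))
E
```

```text
[[266 172  27  30 459]] [[279.01742919 186.40522876]]
drive [0.4742643 0.0189673 0.127    ]
0.0125 tooth angle deg -27.192313018499004 7.029072413684171 192.18108
0.0145 tooth angle deg 28.079160595270142 2.8304041861402367 195.8512
0.016 tooth angle deg 28.912144597819978 2.516228756180279 186.15656
rim [0.47156121 0.01784256] 0.07489894617338035 118
```

View pics/w2z.png

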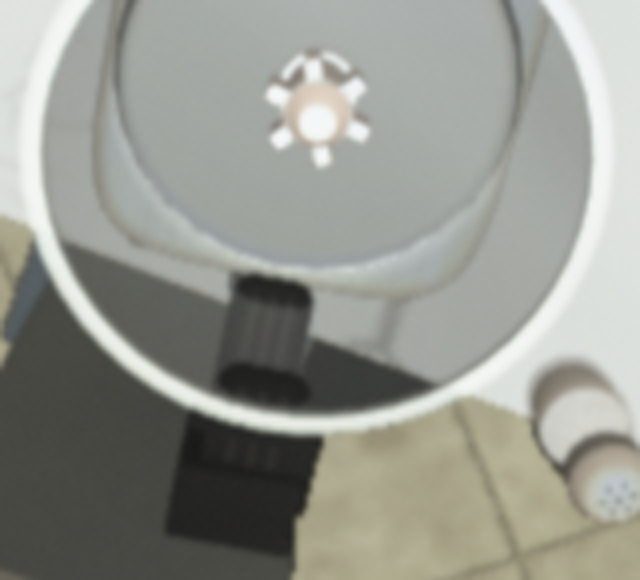

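```bash
python3 - <<'E'
from h import *
import pickle
c=pickle.load(open('w2.pkl','rb'));f=lambda p:np.array(p,float)/4+[200-.375,160-.375]
print('tip',onplane(c,f([[319,122]]),[.135]))
O=np.array([.4716,.0178])
T=onplane(c,f([(278,92),(359,87),(358,130),(321,157),(281,135),(316,65)]),[.123])[:,:2]
print(T.mean(0));
for o in (T.mean(0),O):
  d=T-o;print(np.degrees(np.arctan2(d[:,1],d[:,0])).round(1),np.hypot(*d.T).round(4))
H=onplane(c,f([(165,533),(293,555),(322,440),(190,415)]),[.201]);print(H)
e=H[0]-H[1];print('hook edge yaw',np.degrees(np.arctan2(-e[0],e[1])),np.linalg.norm(e))
m=(H[0]+H[1])[:2]/2-O;print(np.hypot(*m),np.degrees(np.arctan2(-m[1],-m[0])))
# knife, lid, from this view and top
for uv,z in [((70,125),.108),((477,231),.086),((433,269),.011),((447,225),.028)]: print(onplane(c,[uv],[z])[0])
E
```

```text
tip [[0.47203021 0.01752559 0.135     ]]
[0.47225801 0.01771123]
[  87.   -35.2  -93.3 -154.5  145.8   26.3] [0.0141 0.0147 0.0137 0.0149 0.0142 0.0147]
[  84.3  -34.1  -90.5 -153.   144.5   24.9] [0.0141 0.0153 0.0138 0.0143 0.0136 0.0153]
[[ 0.36322265  0.01782076  0.201     ]
 [ 0.37043196 -0.01761131  0.201     ]
 [ 0.40726147 -0.01083599  0.201     ]
 [ 0.4005131   0.02452495  0.201     ]]
hook edge yaw 11.500899453722075 0.03615807088746298
0.10625648478344371 9.586335276033413
[0.44160513 0.28793228 0.108     ]
[ 0.51698907 -0.2810346   0.086     ]
[ 0.41426412 -0.31238099  0.011     ]
[ 0.50012593 -0.27542081  0.028     ]
```

Converted, -0.0367 m is -1.468, 0.0093 m is 0.372.

```bash
python3 nudge.py '[[0.372, -1.468, 0.284, 0, 1], [0.372, -1.468, 0.284, 0, 1], [0.372, -1.468, 0.284, 0, 1], [0.372, -1.468, 0.284, 0, 1], [0.372, -1.468, 0.284, 0, 1], [0.372, -1.468, 0.284, 0, 1], [0.372, -1.468, 0.284, 0, 1], [0, 0, 0, 0, 1], [0, 0, 0, 0, 1], [0, 0, 0, 0, 1]]'
python3 - <<'E'
from h import *
import pickle
c=cam('wrist');im=robot.get_image('wrist');cv2.imwrite('pics/w3.png',im);pickle.dump(c,open('w3.pkl','wb'))
s=robot.read_state();print(s['t'],s['eef_pos'],s['ee_rot'],s['joint_pos'])
u=proj(c,[[.438,.282,.108]])[0].astype(int);print(u)
x,y=max(u[0]-80,0),max(u[1]-75,0);print(x,y)
cv2.imwrite('pics/w3z.png',cv2.resize(im[y:y+150,x:x+160],None,fx=4,fy=4,interpolation=2))
E
```

```text
t: 2.87
eef_pos: [0.4412, 0.2801, 0.3108]
ee_rot: [0.98, 0.198, -0.0, 0.001]
ft_force: [-0.2, -0.1, 0.8]
grip_width: 0.996
finger_force: 0.0
2.9167 [0.44152849 0.27967841 0.31105243] [ 9.80418678e-01  1.96923350e-01 -1.32140448e-04  6.25780401e-04] [-0.23951536  0.30224759 -0.50240195  1.78846463  0.16321964  1.09272101
 -1.97269098]
[278 190]
198 115
```

View pics/w3z.png

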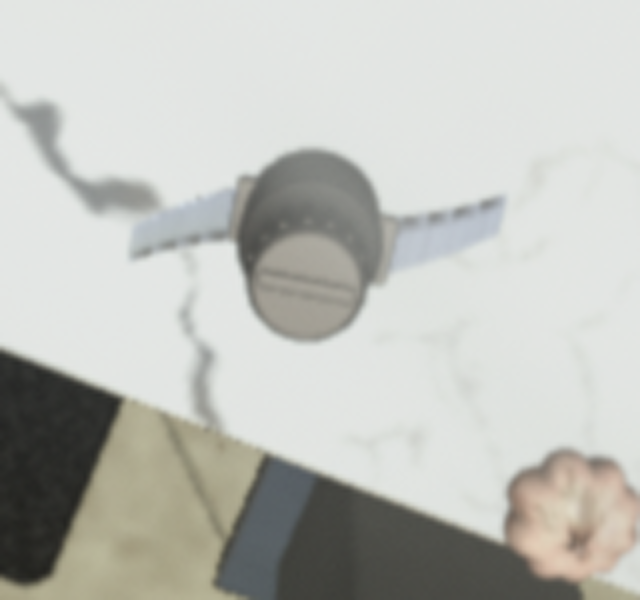

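```bash
python3 - <<'E'
from h import *
import pickle
c=pickle.load(open('w3.pkl','rb'));f=lambda p:np.array(p,float)/4+[198-.375,115-.375]
print(onplane(c,f([(306,286)]),[.108]))
B=onplane(c,f([(261,278),(352,298)]),[.108]);d=B[1]-B[0];print('bar',np.degrees(np.arctan2(d[1],d[0])),np.linalg.norm(d),B.mean(0))
g=onplane(c,f([(248,286),(365,286),(306,232),(306,341)]),[.108]);print(np.linalg.norm(g[0]-g[1]),np.linalg.norm(g[2]-g[3]))
E
```

```text
[[0.44058868 0.28796464 0.108     ]]
bar -79.97191597823978 0.026204688321159696 [0.44011631 0.28758002 0.108     ]
0.032888007099785316 0.031519904726020405
```

Converted, 0.036 m is 1.44, 0.025 m is 1.

```bash
python3 nudge.py '[[0.044, -0.156, 1.44, 0, 1], [0.044, -0.156, 1.44, 0, 1], [0, 0, 1.44, 0, 1], [0, 0, 1.44, 0, 1], [0, 0, 1.44, 0, 1], [0, 0, 1, 0, 1], [0, 0, 0.48, 0, 1], [0, 0, 0, 0, 1]]'
python3 nudge.py '[[0, 0, 0, 0, 0], [0, 0, 0, 0, 0], [0, 0, 0, 0, 0], [0, 0, 0, 0, 0], [0, 0, 0, 0, 0], [0, 0, 0, 0, 0], [0, 0, 0, 0, 0], [0, 0, 0, 0, 0]]'
```

```text
t: 3.58
eef_pos: [0.439, 0.2873, 0.0922]
ee_rot: [0.98, 0.197, -0.002, 0.001]
ft_force: [0.3, -0.3, 0.6]
grip_width: 1.002
finger_force: 0.0
t: 4.25
eef_pos: [0.4404, 0.2903, 0.0956]
ee_rot: [0.98, 0.198, 0.001, -0.0]
ft_force: [0.2, -1.5, 6.9]
grip_width: 0.384
finger_force: 58.7
```

Converted, -0.0375 m is -1.5, -0.025 m is -1.

```bash
python3 nudge.py '[[0, 0, -1, 0, 0], [0, 0, -1.5, 0, 0], [0, 0, -1.5, 0, 0], [0, 0, -1.5, 0.122, 0], [0, 0, -1.5, 0.122, 0], [0, 0, -1.5, 0, 0], [0, 0, -0.48, 0, 0], [0, 0, 0, 0, 0]]'
python3 nudge.py '[[-0.06, 1.2, 0, 0, 0], [-0.06, 1.556, 0, 0, 0], [-0.06, 1.556, 0, 0, 0], [-0.06, 1.556, 0, 0, 0], [-0.06, 1.556, 0, 0, 0], [-0.06, 1.556, 0, 0, 0], [-0.064, 1.2, 0, 0, 0], [0, 0.716, 0, 0, 0], [0, 0, 0, 0, 0], [0, 0, 0, 0, 0]]'
python3 - <<'E'
from h import *
import pickle
im=robot.get_image('wrist');c=cam('wrist');cv2.imwrite('pics/w4.png',im);pickle.dump(c,open('w4.pkl','wb'))
s=robot.read_state();print(s['t'],s['eef_pos'],s['ee_rot'],s['ft_force'],s['joint_pos'])
cv2.imwrite('pics/w4z.png',cv2.resize(im[130:400,130:430],None,fx=2,fy=2,interpolation=2))
E
```

```text
t: 4.92
eef_pos: [0.4407, 0.2912, 0.3229]
ee_rot: [0.997, 0.078, 0.003, -0.002]
ft_force: [0.3, -0.1, -2.4]
grip_width: 0.377
finger_force: 60.2
t: 5.75
eef_pos: [0.4702, 0.0181, 0.3172]
ee_rot: [0.997, 0.077, -0.001, -0.0]
ft_force: [-0.4, 0.1, -2.5]
grip_width: 0.384
finger_force: 60.2
5.8 [0.47027852 0.01943595 0.31748319] [ 9.96969750e-01  7.77803056e-02 -1.21794832e-03 -2.42144977e-04] [-0.15523417  0.59139015 -1.7894801 ] [ 0.12950185  0.17654927 -0.29914529  1.90824529  0.0583242   1.06759405
 -1.60861144]
```

View pics/w4z.png

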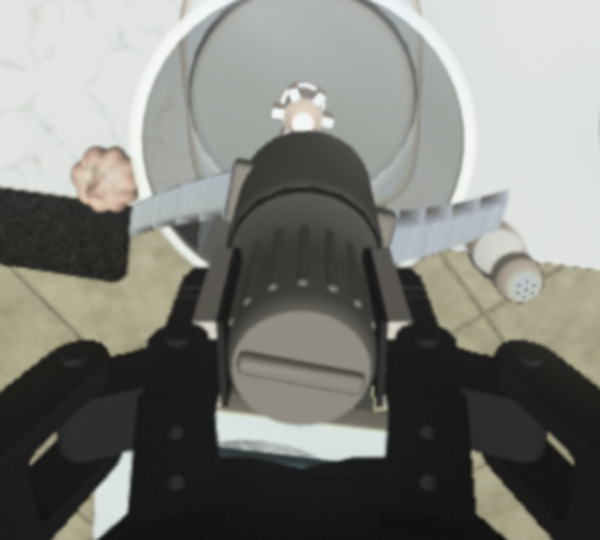

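```bash
python3 - <<'E'
from h import *
import pickle
c=pickle.load(open('w4.pkl','rb'));f=lambda p:np.array(p,float)/2+[130-.25,130-.25]
for z in (.329,.333):
  print(onplane(c,f([(302.5,367)]),[z]))
  B=onplane(c,f([(240,362),(363,383)]),[z]);d=B[1]-B[0];print('bar',np.degrees(np.arctan2(d[1],d[0])),np.linalg.norm(d),B.mean(0))
s=[robot.read_state()['eef_pos'] for _ in range(3)];print(s)
# drive again
print('tip',onplane(c,f([(303,122)]),[.135]))
E
```

```text
[[0.46906785 0.01990267 0.329     ]]
bar -92.79550752747922 0.027569792823214267 [0.46755491 0.01978119 0.329     ]
[[0.4721832 0.0204022 0.333    ]]
bar -92.79550752747936 0.026531022837919725 [0.47072727 0.0202853  0.333     ]
[array([0.47027852, 0.01943595, 0.31748319]), array([0.47027852, 0.01943595, 0.31748319]), array([0.47027852, 0.01943595, 0.31748319])]
tip [[0.47232229 0.01983153 0.135     ]]
```

Converted, 0.03 m is 1.2, 0.02 m is 0.8.

```bash
python3 nudge.py '[[0, 0, 0.8, 0, 0], [0, 0, 1.2, 0, 0], [0, 0, 1, 0, 0], [0, 0, 0.6, 0, 0], [0, 0, 0.4, 0, 0], [0, 0, 0.4, 0, 0], [0, 0, 0.2, 0, 0], [0, 0, 0, 0, 0]]'
python3 nudge.py '[[0, 0, 0.16, 0, 0], [0, 0, 0.16, 0, 0], [0, 0, 0.16, 0, 0], [0, 0, 0, 0, 0]]'
```

```text
t: 6.47
eef_pos: [0.4736, 0.0196, 0.2041]
ee_rot: [0.997, 0.079, 0.003, 0.0]
ft_force: [6.3, -3.1, -5.1]
grip_width: 0.377
finger_force: 61.3
t: 6.8
eef_pos: [0.4736, 0.0195, 0.1922]
ee_rot: [0.997, 0.078, 0.003, 0.0]
ft_force: [6.5, -3.0, -5.8]
grip_width: 0.384
finger_force: 61.2
```

Converted, 0.003 m is 0.12, 0.0012 m is 0.048.

```bash
python3 nudge.py '[[0.048, 0.024, 0.12, 0, 0], [0, 0, 0.12, 0, 0], [0, 0, 0.12, 0, 0], [0, 0, 0, 0, 0]]'; python3 nudge.py '[[0, 0, 0.08, 0, 0], [0, 0, 0, 0, 0]]'
```

```text
t: 7.13
eef_pos: [0.4736, 0.0191, 0.1826]
ee_rot: [0.997, 0.078, 0.001, -0.0]
ft_force: [5.9, -1.5, -5.1]
grip_width: 0.385
finger_force: 61.4
t: 7.3
eef_pos: [0.4736, 0.0191, 0.1808]
ee_rot: [0.997, 0.078, 0.001, -0.0]
ft_force: [5.3, -2.1, -3.4]
grip_width: 0.382
finger_force: 61.5
```

```bash
python3 nudge.py '[[0.04, 0.012, 0.08, 0, 0], [0, 0, 0.08, 0, 0], [0, 0, 0, 0, 0]]'
```

```text
t: 7.55
eef_pos: [0.4743, 0.0191, 0.1787]
ee_rot: [0.997, 0.078, 0.001, 0.0]
ft_force: [-3.5, -2.6, 23.2]
grip_width: 0.382
finger_force: 64.4
```

Converted, 0.002 m is 0.08, 0.001 m is 0.04.

```bash
python3 nudge.py '[[0, 0, 0.08, 0, 0], [0, 0, 0.04, 0, 0], [0, 0, 0, 0, 0]]'
```

```text
t: 7.8
eef_pos: [0.4748, 0.0192, 0.1785]
ee_rot: [0.997, 0.078, 0.001, 0.001]
ft_force: [-13.3, -3.6, 55.9]
grip_width: 0.387
finger_force: 67.8
```

Converted, -0.003 m is -0.12, -0.04 m is -1.6.

```bash
python3 nudge.py '[[0, 0, -0.12, 0, 0], [0, 0, 0, 0, 0.9], [0, 0, 0, 0, 0.9], [0, 0, 0, 0, 0.9], [0, 0, 0, 0, 0.9], [0, 0, -0.8, 0, 0.9], [0, 0, -1.4, 0, 1], [0, 0, -1.6, -0.1, 1], [0, 0, -1.6, -0.1, 1], [0, 0, -1.6, 0, 1]]'
python3 -c "
from h import *
import pickle
im=robot.get_image('wrist');c=cam('wrist');cv2.imwrite('pics/w5.png',im);pickle.dump(c,open('w5.pkl','wb'))"
python3 nudge.py '[[-0.42, 1.464, 0.2, 0, 1], [-0.42, 1.464, 0.2, 0, 1], [-0.42, 1.464, 0.2, 0, 1], [-0.42, 1.464, 0.2, 0, 1], [-0.42, 1.464, 0.2, 0, 1], [-0.42, 1.464, 0.2, 0, 1], [-0.42, 1.464, 0.2, 0, 1], [-0.42, 1.464, 0.2, 0, 1], [0, 0, 0, 0, 1], [0, 0, 0, 0, 1]]'
python3 nudge.py '[[0, 0, 0, 0, 1], [0, 0, 0, 0, 1]]'
python3 - <<'E'
from h import *
import pickle
im=robot.get_image('wrist');c=cam('wrist');cv2.imwrite('pics/w6.png',im);pickle.dump(c,open('w6.pkl','wb'))
s=robot.read_state();print(s['t'],s['eef_pos'],s['ee_rot'],s['joint_pos'])
g=cv2.cvtColor(im,6)
u=proj(c,[[.495,-.285,.028]])[0];print(u)
m=(g<75).astype(np.uint8);m[300:]=0
n,l,st,ce=cv2.connectedComponentsWithStats(m);k=[i for i in range(1,n) if st[i,4]>800];print([(st[i],ce[i].round()) for i in k])
a=im[60:300,120:440];b=cv2.imread('pics/w5.png')[100:340,180:380]
cv2.imwrite('pics/w6z.png',cv2.resize(np.hstack([a,b]),None,fx=1.5,fy=1.5,interpolation=2))
E
```

```text
t: 8.63
eef_pos: [0.4726, 0.0188, 0.353]
ee_rot: [0.984, 0.18, -0.001, -0.0]
ft_force: [1.9, -0.6, 1.0]
grip_width: 1.002
finger_force: 0.0
t: 9.52
eef_pos: [0.4956, -0.2871, 0.3102]
ee_rot: [0.985, 0.175, -0.001, -0.001]
ft_force: [0.5, 0.1, 1.2]
grip_width: 1.002
finger_force: 0.0
t: 9.68
eef_pos: [0.4971, -0.2833, 0.3115]
ee_rot: [0.984, 0.178, -0.0, -0.001]
ft_force: [0.1, 0.5, -0.9]
grip_width: 1.0
finger_force: 0.0
9.7333 [ 0.49714106 -0.28334814  0.31177412] [ 9.83997612e-01  1.78181231e-01  4.25623956e-05 -3.83248173e-04] [ 0.53960584  0.35303676 -0.12876559  1.68241876  0.0488351   1.1096626
 -0.81557841]
[281.56779962 175.70560524]
[(array([  36,   53,   61,  120, 1058], dtype=int32), array([ 80., 112.])), (array([ 270,  124,   67,   73, 1745], dtype=int32), array([310., 157.])), (array([ 230,  142,   85,   95, 3915], dtype=int32), array([266., 192.])), (array([    0,   174,   203,   126, 11869], dtype=int32), array([104., 248.]))]
```

View pics/w6z.png

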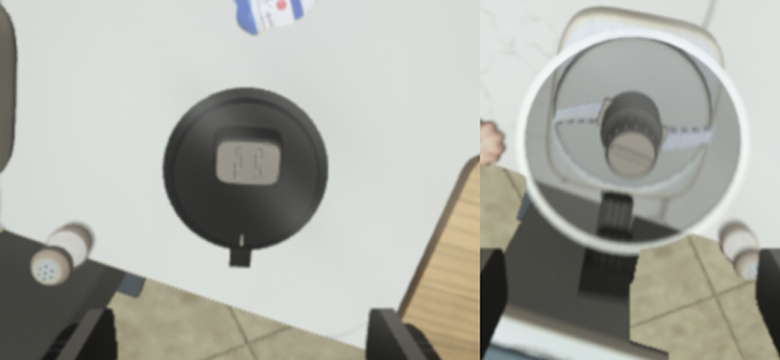

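```bash
python3 - <<'E'
from h import *
import pickle
c=pickle.load(open('w6.pkl','rb'));im=cv2.imread('pics/w6.png');g=cv2.cvtColor(im,6)
m=np.zeros_like(g);m[148:190,255:312]=g[148:190,255:312]>105
n,l,st,ce=cv2.connectedComponentsWithStats(m);i=1+np.argmax(st[1:,4]);print(st[i],ce[i])
cn=max(cv2.findContours((l==i).astype(np.uint8),0,1)[0],key=len)
W=onplane(c,cn.reshape(-1,2),[.086])[:,:2]
r=cv2.minAreaRect((W*1e4).astype(np.float32));print('pusher',r, onplane(c,[ce[i]],[.086]))
d=(g<120).astype(np.uint8);d[:110]=0;d[245:]=0;d[:,:222]=0;d[:,348:]=0
n,l,st,ce=cv2.connectedComponentsWithStats(d);i=1+np.argmax(st[1:,4]);print(st[i])
cn=max(cv2.findContours((l==i).astype(np.uint8),0,1)[0],key=len).reshape(-1,2)
W=onplane(c,cn,[.020])[:,:2]
q=W.copy()
for _ in range(8):
  A=np.c_[2*q,np.ones(len(q))];s=np.linalg.lstsq(A,(q**2).sum(1),rcond=None)[0];R=np.sqrt(s[2]+s[:2]@s[:2]);e=abs(np.hypot(*(W-s[:2]).T)-R);q=W[e<.002]
print('lid',s[:2],R,len(q),len(W))
far=W[np.hypot(*(W-s[:2]).T)>R+.006]; V=onplane(c,cn[np.hypot(*(W-s[:2]).T)>R+.006],[.012])[:,:2]
t=V.mean(0)-s[:2];print('lug',V.mean(0),len(V),'yaw',np.degrees(np.arctan2(-t[1],-t[0])),np.hypot(*t))
E
```

```text
[ 264  154   43   29 1136] [284.98327465 167.99119718]
pusher ((5162.6787109375, -2810.343505859375), (333.90948486328125, 497.87823486328125), 20.558412551879883) [[ 0.51651956 -0.28099149  0.086     ]]
[ 229  119  109  119 8298]
lid [ 0.49471791 -0.28750788] 0.0768910629236621 291 323
lug [ 0.40408174 -0.31553797] 27 yaw 17.184715459572406 0.09487149884212379
```

Converted, 0.03 m is 1.2, 0.0023 m is 0.092.

```bash
python3 nudge.py '[[0.38, 0.092, 1.2, 0.03, 1], [0.38, 0.092, 1.44, 0, 1], [0, 0, 1.44, 0, 1], [0, 0, 1.44, 0, 1], [0, 0, 1.44, 0, 1], [0, 0, 1.44, 0, 1], [0, 0, 0.96, 0, 1], [0, 0, 0.48, 0, 1], [0, 0, 0, 0, 1]]'
python3 nudge.py '[[0, 0, 0, 0, 0], [0, 0, 0, 0, 0], [0, 0, 0, 0, 0], [0, 0, 0, 0, 0], [0, 0, 0, 0, 0], [0, 0, 0, 0, 0]]'
```

```text
t: 10.48
eef_pos: [0.515, -0.2812, 0.0636]
ee_rot: [0.987, 0.163, -0.002, -0.002]
ft_force: [-0.2, 0.4, 0.7]
grip_width: 0.996
finger_force: 0.0
t: 10.98
eef_pos: [0.518, -0.2837, 0.0683]
ee_rot: [0.987, 0.162, 0.002, 0.001]
ft_force: [-0.2, 1.0, 7.0]
grip_width: 0.643
finger_force: 63.9
```

Converted, -0.036 m is -1.44, -0.03 m is -1.2.

```bash
python3 nudge.py '[[0, 0, -0.6, 0, 0], [0, 0, -1.2, 0, 0], [0, 0, -1.44, -0.0913, 0], [0, 0, -1.44, -0.0913, 0], [0, 0, -1.44, -0.0913, 0], [0, 0, -1.44, -0.0913, 0], [0, 0, -1.2, 0, 0], [0, 0, -0.44, 0, 0], [0, 0, 0, 0, 0]]'
python3 nudge.py '[[0.544, -0.776, 0, 0, 0], [0.904, -1.292, 0, 0, 0], [0.904, -1.292, 0, 0, 0], [0.904, -1.292, 0, 0, 0], [0.904, -1.292, 0, 0, 0], [0.904, -1.292, 0, 0, 0], [0.904, -1.292, 0, 0, 0], [0.904, -1.292, 0, 0, 0], [0.36, -0.516, 0, 0, 0], [0, 0, 0, 0, 0]]'
python3 nudge.py '[[0, 0, 0, 0, 0], [0, 0, 0, 0, 0]]'
python3 - <<'E'
from h import *
import pickle
im=robot.get_image('wrist');c=cam('wrist');cv2.imwrite('pics/w7.png',im);pickle.dump(c,open('w7.pkl','wb'))
cv2.imwrite('pics/top7.png',robot.get_image('top'));cv2.imwrite('pics/scene7.png',robot.get_image('scene'))
s=robot.read_state();print(s['t'],s['eef_pos'],s['ee_rot'],s['joint_pos'])
cv2.imwrite('pics/w7z.png',np.hstack([im[60:420,100:460],cv2.resize(cv2.imread('pics/scene7.png')[150:270,235:368],None,fx=3,fy=3,interpolation=2)]))
E
```

```text
t: 11.73
eef_pos: [0.5176, -0.2839, 0.2996]
ee_rot: [0.941, 0.338, 0.002, 0.003]
ft_force: [0.3, -0.1, -3.0]
grip_width: 0.644
finger_force: 64.3
t: 12.57
eef_pos: [0.489, 0.0366, 0.2941]
ee_rot: [0.94, 0.342, -0.001, -0.001]
ft_force: [-0.9, -0.2, -2.7]
grip_width: 0.652
finger_force: 64.2
t: 12.73
eef_pos: [0.4902, 0.0299, 0.2945]
ee_rot: [0.941, 0.338, -0.001, 0.0]
ft_force: [-0.3, 0.0, -2.9]
grip_width: 0.645
finger_force: 64.2
12.8833 [0.49069322 0.02966558 0.295195  ] [ 9.41352859e-01  3.37423273e-01 -5.70114127e-04  6.63415262e-05] [ 0.18357585  0.24756837 -0.39273721  1.88561181  0.10993663  1.03037044
 -1.13760798]
```

View pics/w7z.png

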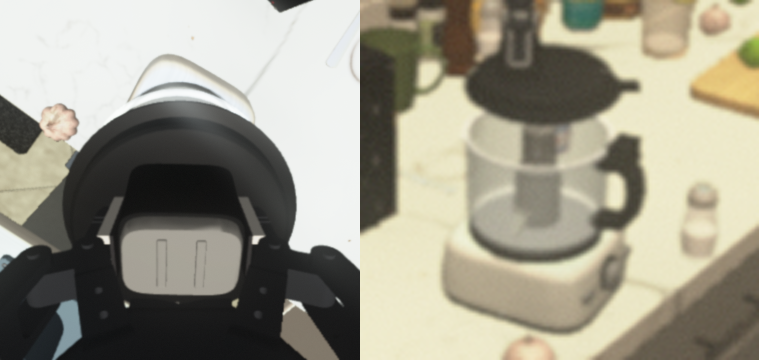

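```bash
python3 - <<'E'
from h import *
import pickle
from scipy.optimize import least_squares
m=robot.camera_model('wrist');M=m['mount'];Rt=M[:3,:3].T;c=(m['mtx'],m['dist_coeffs'],Rt,-Rt@M[:3,3])  # tool frame
P=onplane(c,[(281,277),(281,356),(221,316),(340,316)],[-.020]);print('pusher tool',P.round(4))
im=cv2.imread('pics/w7.png');g=cv2.cvtColor(im,6)
d=(g<95).astype(np.uint8);pts=[]
for a in np.radians(np.arange(-150,-29,3)):
    u0=np.array([280,270.]);r=np.arange(60,190,.5);uv=u0+np.c_[r*np.cos(a),r*np.sin(a)]
    v=cv2.remap(g.astype(np.float32),uv[:,0].astype(np.float32)[None],uv[:,1].astype(np.float32)[None],1)[0]
    i=np.where(v<100)[0];j=[k for k in range(80,len(v)) if v[k]>120]
    if j: pts.append(uv[j[0]])
for z in (.0518,.0578):
  W=onplane(c,pts,[z])[:,:2]
  f=least_squares(lambda p:np.hypot(W[:,0]-p[0],W[:,1]-p[1])-p[2],[-.02,0,.08],loss='soft_l1',f_scale=.001)
  f2=least_squares(lambda p:np.hypot(W[:,0]-p[0],W[:,1]-p[1])-.08,[-.02,0],loss='soft_l1',f_scale=.001)
  print(z,f.x,f2.x,len(W))
E
```

```text
pusher tool [[ 0.0226 -0.0002 -0.02  ]
 [-0.0164 -0.0002 -0.02  ]
 [ 0.0044 -0.0245 -0.02  ]
 [ 0.0044  0.0237 -0.02  ]]
0.0518 [-0.02113334 -0.00134987  0.07668153] [-0.02491507 -0.00139267] 41
0.0578 [-0.02479636 -0.0013769   0.07938481] [-0.02550315 -0.00138236] 41
```

```bash
python3 nudge.py '[[0.064, -0.076, 0.4, 0, 0], [0, 0, 0.6, 0, 0], [0, 0, 0.4, 0, 0], [0, 0, 0.2, 0, 0], [0, 0, 0.12, 0, 0], [0, 0, 0, 0, 0]]'
python3 nudge.py '[[0, 0, 0.08, 0, 0], [0, 0, 0.08, 0, 0], [0, 0, 0, 0, 0]]'
```

```text
t: 13.38
eef_pos: [0.4906, 0.0336, 0.2521]
ee_rot: [0.941, 0.339, -0.001, -0.0]
ft_force: [0.8, 0.5, -2.5]
grip_width: 0.654
finger_force: 64.3
t: 13.63
eef_pos: [0.4909, 0.0337, 0.2488]
ee_rot: [0.941, 0.339, 0.0, 0.0]
ft_force: [0.6, 0.7, -3.0]
grip_width: 0.649
finger_force: 64.3
```

```bash
python3 nudge.py '[[0, 0, 0.08, 0, 0], [0, 0, 0.08, 0, 0], [0, 0, 0, 0, 0]]';python3 nudge.py '[[0, 0, 0.08, 0, 0], [0, 0, 0, 0, 0]]'
```

```text
t: 13.88
eef_pos: [0.4912, 0.0338, 0.2454]
ee_rot: [0.941, 0.339, 0.0, 0.0]
ft_force: [-2.1, -0.6, 2.5]
grip_width: 0.649
finger_force: 64.8
t: 14.05
eef_pos: [0.4911, 0.0338, 0.2452]
ee_rot: [0.941, 0.339, 0.0, 0.001]
ft_force: [-10.4, -1.4, 22.7]
grip_width: 0.647
finger_force: 66.8
```

```bash
python3 nudge.py '[[0, 0, -0.06, 0, 0], [-0.004, 0.072, 0, 0.075, 0], [-0.004, 0.072, 0, 0.075, 0], [-0.004, 0.072, 0, 0.075, 0], [-0.004, 0.072, 0, 0.075, 0], [0, 0, 0, 0, 0]]'
```

```text
t: 14.55
eef_pos: [0.4959, 0.0276, 0.2453]
ee_rot: [0.981, 0.193, 0.002, 0.0]
ft_force: [1.3, 0.4, 5.0]
grip_width: 0.65
finger_force: 65.4
```

Units first: shifts go in units of 25 mm. So 0.0012 m is 0.048, -0.0001 m is -0.004.

```bash
python3 nudge.py '[[-0.004, 0.048, 0, 0.05, 0], [-0.004, 0.048, 0, 0.05, 0], [-0.004, 0.048, 0, 0.05, 0], [0, 0, 0, 0, 0]]';python3 nudge.py '[[-0.004, 0.04, 0, 0.04, 0], [0, 0, 0, 0, 0], [0, 0, 0, 0, 0]]'; python3 -c "
from station import robot;print(robot.read_state()['torque'])"
```

```text
t: 14.88
eef_pos: [0.4967, 0.0242, 0.2453]
ee_rot: [0.993, 0.121, 0.002, 0.0]
ft_force: [1.4, 1.0, 6.5]
grip_width: 0.649
finger_force: 65.4
t: 15.13
eef_pos: [0.4967, 0.0233, 0.2453]
ee_rot: [0.995, 0.102, 0.001, 0.0]
ft_force: [0.9, 0.9, 6.5]
grip_width: 0.646
finger_force: 65.3
[-0.33670272 -0.40316225 -0.07230164]
```

```bash
for i in 1 2; do :; done; python3 nudge.py '[[0, 0.02, 0, 0.02, 0], [0, 0, 0, 0, 0], [0, 0, 0, 0, 0]]'|sed -n 2,4p; python3 -c "
from station import robot;print(robot.read_state()['torque'])"; python3 nudge.py '[[0, 0.02, 0, 0.02, 0], [0, 0, 0, 0, 0], [0, 0, 0, 0, 0]]'|sed -n 2,4p; python3 -c "
from station import robot;print(robot.read_state()['torque'])"
```

```text
eef_pos: [0.4969, 0.0222, 0.2453]
ee_rot: [0.996, 0.092, 0.001, 0.001]
ft_force: [1.8, -1.2, 6.1]
[-0.50960562 -0.39285803  0.27585809]
eef_pos: [0.4969, 0.0208, 0.2453]
ee_rot: [0.997, 0.083, 0.001, 0.001]
ft_force: [1.6, -4.0, 7.3]
[-0.78887479 -0.30141049  0.66550125]
```

```bash
python3 nudge.py '[[0, -0.048, 0, -0.05, 0], [0, 0, 0, 0, 0], [0, 0, 0, 0, 0]]'|sed -n 2,4p; python3 -c "
from h import *
print(robot.read_state()['torque'])
cv2.imwrite('pics/w8.png',robot.get_image('wrist'))"
```

```text
eef_pos: [0.4965, 0.0227, 0.2453]
ee_rot: [0.994, 0.107, 0.001, 0.001]
ft_force: [1.5, -1.1, 6.4]
[-0.69579437 -0.32231053  0.22334687]
```

```bash
python3 nudge.py '[[0, 0, 0, 0, 1], [0, 0, 0, 0, 1], [0, 0, 0, 0, 1], [0, 0, 0, 0, 1], [0, 0, 0, 0, 1], [0, 0, -0.8, 0, 1], [0, 0, -1.4, 0, 1], [0, 0, -1.4, 0, 1], [0, 0, -1.2, 0, 1], [0, 0, -0.8, 0, 1]]'
python3 nudge.py '[[0, 0, 0, 0, 1], [0, 0, 0, 0, 1], [0, 0, 0, 0, 1], [0, 0, 0, 0, 1]]'
python3 - <<'E'
from h import *
import pickle
im=robot.get_image('wrist');c=cam('wrist');cv2.imwrite('pics/w9.png',im);pickle.dump(c,open('w9.pkl','wb'))
im2=robot.get_image('top');cv2.imwrite('pics/top9.png',im2);cv2.imwrite('pics/scene9.png',robot.get_image('scene'))
g=cv2.cvtColor(im,6);u=proj(c,[[.4965,.023,.263]])[0];print(u)
x,y=u.astype(int);b=np.zeros_like(g);b[y-50:y+50,x-60:x+60]=g[y-50:y+50,x-60:x+60]>100
n,l,st,ce=cv2.connectedComponentsWithStats(b);i=1+np.argmax(st[1:,4]);print(st[i],ce[i])
cn=max(cv2.findContours((l==i).astype(np.uint8),0,1)[0],key=len).reshape(-1,2)
r=cv2.minAreaRect((onplane(c,cn,[.263])[:,:2]*1e4).astype(np.float32));print(r)
E
```

```text
t: 16.77
eef_pos: [0.4962, 0.0235, 0.3874]
ee_rot: [0.994, 0.106, 0.002, 0.0]
ft_force: [0.1, -0.7, -0.7]
grip_width: 0.999
finger_force: 0.0
t: 17.1
eef_pos: [0.4947, 0.0231, 0.3828]
ee_rot: [0.994, 0.105, -0.001, -0.0]
ft_force: [-0.2, -0.1, 0.1]
grip_width: 0.999
finger_force: 0.0
[281.98205795 210.28741234]
[ 253  193   58   38 2074] [281.5265188  211.26422372]
((4949.80322265625, 231.41653442382812), (336.0072937011719, 493.2217712402344), 12.118509292602539)
```

```bash
python3 - <<'E'
from h import *
import pickle
for w in ('w2','w5'):
  c=pickle.load(open(w+'.pkl','rb'));g=cv2.GaussianBlur(cv2.cvtColor(cv2.imread(f'pics/{w}.png'),6),(3,3),0).astype(np.float32)
  psi=np.radians(11);ex=np.array([np.cos(psi),np.sin(psi)]);ey=np.array([-ex[1],ex[0]]);O=np.array([.4719,.0177])
  # base edges: sample profiles outward in each direction, strongest gradients
  for name,n,t,L,span in [('back',ex,ey,np.arange(.078,.115,.0004),np.arange(-.05,.051,.004)),('left',ey,ex,np.arange(.068,.1,.0004),np.arange(-.05,.06,.004)),('right',-ey,ex,np.arange(.068,.1,.0004),np.arange(-.05,.06,.004))]:
    for sg in (1,-1):
      q=[]
      for s in span:
        X=O+n*L[:,None]+t*s;uv=proj(c,np.c_[X,0*L+.07]).astype(np.float32)
        v=cv2.remap(g,uv[:,:1].T.copy(),uv[:,1:].T.copy(),1)[0];d=sg*np.gradient(v);k=np.argmax(d);q.append((s,L[k],d[k]))
      q=np.array(q);k=np.ones(len(q),bool)
      for _ in range(4):
        p=np.polyfit(q[k,0],q[k,1],1);e=abs(np.polyval(p,q[:,0])-q[:,1]);k=e<max(.001,1.5*np.median(e))
      sl=np.degrees(np.arctan(p[0]));print(w,name,sg,'yaw',round(11+(-sl if name!='left' else sl),2),'dist',round(p[1],4),k.sum(),'/',len(q),'res',e[k].std().round(5),q[k,2].mean().round(1))
# hook outer edge in w2: intensities along -x beyond hook
E
```

```text
w2 back 1 yaw 10.77 dist 0.0884 21 / 26 res 0.00022 8.1
w2 back -1 yaw 10.88 dist 0.0817 18 / 26 res 0.00026 5.1
w2 left 1 yaw -2.86 dist 0.0866 18 / 28 res 0.0004 6.8
w2 left -1 yaw 10.33 dist 0.0696 20 / 28 res 0.00057 3.8
w2 right 1 yaw 10.7 dist 0.0745 15 / 28 res 0.00061 2.1
w2 right -1 yaw 10.84 dist 0.0695 20 / 28 res 0.00056 2.4
w5 back 1 yaw 10.3 dist 0.0953 22 / 26 res 0.00025 7.6
w5 back -1 yaw 10.75 dist 0.0889 19 / 26 res 0.00026 4.9
w5 left 1 yaw -4.94 dist 0.0921 16 / 28 res 0.00034 7.0
w5 left -1 yaw 10.65 dist 0.072 18 / 28 res 0.00051 3.5
w5 right 1 yaw 7.7 dist 0.0773 18 / 28 res 0.0021 2.4
w5 right -1 yaw 8.66 dist 0.0725 19 / 28 res 0.0013 2.1
```

Converted, 0.035 m is 1.4, 0.025 m is 1.

```bash
python3 nudge.py '[[0, 0, 1.2, 0, 1], [0, 0, 1.4, 0, 1], [0, 0, 1.4, 0, 1], [0, 0, 1, 0, 1], [0, 0, 0.56, 0, 1], [0, 0, 0, 0, 0], [0, 0, 0, 0, 0], [0, 0, 0, 0, 0], [0, 0, 0, 0, 0], [0, 0, 0, 0, 0]]'
python3 nudge.py '[[0, 0, 0, 0, 0], [0, 0.02, 0, 0.02, 0], [0, 0.02, 0, 0.02, 0], [0, 0, 0, 0, 0], [0, 0, 0, 0, 0]]'
python3 -c "
from station import robot;print(robot.read_state()['torque'])"
```

```text
t: 18.08
eef_pos: [0.4961, 0.0233, 0.2463]
ee_rot: [0.994, 0.105, 0.001, 0.0]
ft_force: [1.5, -0.0, -1.1]
grip_width: 0.647
finger_force: 64.3
t: 18.5
eef_pos: [0.4964, 0.022, 0.2462]
ee_rot: [0.996, 0.085, 0.001, 0.0]
ft_force: [-0.0, -1.7, 6.8]
grip_width: 0.646
finger_force: 65.1
[0.00445631 0.23781241 0.17148648]
```

```bash
python3 nudge.py '[[0, 0, 0, 0, 1], [0, 0, 0, 0, 1], [0, 0, 0, 0, 1], [0, 0, 0, 0, 1], [0, 0, 0, 0, 1], [0, 0, -0.8, 0, 1], [0, 0, -1.4, 0, 1], [0, 0, -1.4, 0, 1], [0, 0, -1.2, 0, 1], [0, 0, -0.8, 0, 1]]' >/dev/null
python3 nudge.py '[[0, 0, 0, 0, 1], [0, 0, 0, 0, 1], [0, 0, 0, 0, 1], [0, 0, 0, 0, 1]]'
python3 - <<'E'
from h import *
im=robot.get_image('wrist');c=cam('wrist');cv2.imwrite('pics/w10.png',im)
g=cv2.cvtColor(im,6);u=proj(c,[[.4965,.023,.263]])[0]
x,y=u.astype(int)
for th in (90,100,115):
  b=np.zeros_like(g);b[y-50:y+50,x-60:x+60]=g[y-50:y+50,x-60:x+60]>th
  n,l,st,ce=cv2.connectedComponentsWithStats(b);i=1+np.argmax(st[1:,4])
  cn=max(cv2.findContours((l==i).astype(np.uint8),0,1)[0],key=len).reshape(-1,2)
  r=cv2.minAreaRect((onplane(c,cn,[.263])[:,:2]*1e4).astype(np.float32));print(r)
E
```

```text
t: 19.67
eef_pos: [0.495, 0.0221, 0.3838]
ee_rot: [0.996, 0.085, -0.001, -0.0]
ft_force: [-0.6, 0.4, 0.0]
grip_width: 0.997
finger_force: 0.0
((4956.72216796875, 222.5943603515625), (336.6109924316406, 494.6037292480469), 9.820298194885254)
((4956.595703125, 223.32266235351562), (336.6025390625, 493.1209716796875), 9.819059371948242)
((4951.8369140625, 225.25955200195312), (327.8697204589844, 486.55615234375), 9.81783676147461)
```

```bash
python3 -c "
from station import robot;print(robot.sign_off())"
```

```text
the job is handed in; nothing more can be done
None
```

The knife is meshed and pushed fully home on the spindle. The lid is flush and turned to within about 1° of its locked angle, with its lug under the catch by calculation rather than sight. Both parts are released, and I handed the job in at about 20 s, but no verdict came back.

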